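# Turn the filter wheel to green

## Robot

A 6-joint arm with a two-finger parallel gripper is mounted at the origin on the work surface. World frame = base frame: x ahead of the robot, y to its left, z up, the work surface at z = 0. Lengths are in m, angles in rad, forces in N, time in s.
With the tool pointing down it reaches from about 0.425 to 0.95 m from the base axis. Payload 14.7 kg.
Tool frame: the origin (TCP) lies at the very end of the fingers, on their centre line; the grasp point (between the pads) lies 19 mm behind it (hold_point_z is the distance from the TCP to the grasp point, in m); z points along the fingers, y is the line along which they close (so a half turn about z gives the same grasp; the last joint's range is limited). The gripper opens to 85 mm and grips with 20 to 120 N. Pads are 22 mm wide; open, the fingers measure 114 mm over their backs; the gripper's body (76 mm by 85 mm) begins 54 mm behind the grasp point. The pads swing forward as they close: fully open they stand 13 mm farther back than shut.
Start: joints at [-1.227, 0.48, 1.596, -0, 1.065, -0.047], TCP at [0.248, -0.601, 0.231] pointing down, gripper open.
Joint ranges: [-2.75, 2.75], [-0.82, 2.05], [0.23, 2.67], [-1.56, 4.7], [0.09, 2.69], [-2.92, 2.92]. Speed limits (rad/s): [1.89, 1.89, 2.39, 3.01, 3.01, 3.01].

## Interface

Orientations are given as a unit quaternion [w, x, y, z].
In Python, from rig import read_state, get_image, job_done, hold_point_z gives the robot as it stands.
- The arm moves only by the tool send_rows, never from a script. Its argument "moves" is a list of rows, each a list of 2 entries, a list of its own where there are three numbers: the shift along the tool's x, y, z in m, then the turn about the tool's z in degrees. A call has 1 to 12 rows; each row shifts and turns the commanded pose from where the row before left it, along the tool's axes as they then stand; what a row does not reach is not made up. A row lasts 1/10 s, in which the tool goes at most 50 mm and 8.59 degrees, less where a joint would pass 70% of its speed; a pose out of reach is approached as far as the arm can. A call is refused whole if a number of a shift passes 0.05 or a number of a turn 8.59, either way. A call with a gripper value outside its range is refused whole. "jaw" is the finger opening in m, from 0 to 0.0854, set as the call begins (left out, the last holds). The fingers move at their own pace and stop on an object; the grip force is fixed at half the most. Time passes only in rows, so rows that do not move let the fingers close. It gives the time, the measured TCP pose, the force, the opening and the grip force at its end, in the units of the state.
- read_state(): the state, without advancing time (a new reading comes with each control period).
- get_image(name): name is "scene" or "side" or "wrist"; returns a dict with "frame" (480x640x3 uint8, red, green, blue), "depth" (480x640 float32, m along the optical axis (not along the pixel's ray), 0 where there is no reading), "fx", "fy", "cx", "cy" (pixels), "world_to_cam" (4x4, takes a point from world to camera coordinates); the wrist camera has in their place "tool_from_camera" (4x4, takes a point from camera to tool coordinates, whose origin is the TCP and whose axes are the flange's). Camera axes: x right, y down, z forward; pixel columns grow to the right and rows downward; lengths in m; the calibration is good to about 2 mm. A picture is of the moment at which its call begins: read the wrist's pose just before it.
- job_done(): hands the job in; it is judged then, once.
The state is a dict: "clock": time; "joints": joint angles; "qd": joint speeds; "effort": joint torques, N m; "ee_pos": TCP position; "orientation": TCP orientation; "ft_force": force on the tool from outside, world axes, zero at the start; "moment": the same for the moment, N m; "width": finger opening in m; "grip_force": force on a finger pad.
Only numpy, scipy, OpenCV 4.12 (cv2) and the standard library are available. Lean on these libraries where they do the work, as an engineer would, in place of code of your own. Each camera call takes 0.05 s, during which the arm holds its last target. There are 200 camera calls.

## Task

Set the microscope lamp's filter wheel to green: with the fingertips, gently push the wheel's upright tabs sideways until the green filter and its tab stand squarely at the pointer, the white arrowhead on the lamp unit's black block. Only push: do not grip the tabs, do not lift the lamp unit or shift it on the bench, and leave the bottles, box and dishes around it where they stand.

Things in the scene. Friction and masses are not known exactly. Their poses are not given: they have to be found in the camera images.
- lamp: microscope lamp unit standing loose on the bench, 3 kg: white box 250 mm (its x) by 200 mm (its y) with a blue band, flat deck 65 mm above the bench. Origin: on the bench, exactly under the filter wheel's vertical axis (middle of the box); its -x points to the side with the pointer, z up. On its deck turns the filter wheel
- wheel_axis (a point): centre of the wheel's top face, 83 mm above the bench: a black flat disc 100 mm across with five coloured filters (centres 32 mm out) and outside each an upright metal tab, a radial plate 6 mm thick, 46 to 85 mm from the axis, 75 to 108 mm above the bench (25 mm above the disc), its top in the filter's colour. Counter-clockwise from above: green, blue, yellow, red, purple, 72 degrees apart
- filter_wheel (a joint): rotation of the wheel, rad, growing counter-clockwise seen from above; 0 (or any full turn, 6.283) when green filter and tab are at the pointer. Starts anywhere from 0.8 to 5.5, turns either way past a full turn, carries all five tabs and stays where it is left; friction needs about 2 N sideways at a tab
- green_tab (a point): outer top corner of the green filter's tab, 85 mm from the wheel axis, 108 mm above the bench
- pointer (a point): tip of the pointer, a white arrowhead 36 mm wide aimed at the axis, on a black block on the lamp unit's deck, 98 mm from the wheel axis in the unit's -x direction, 84 mm above the bench; the block lies 97 to 124 mm from the axis, is 50 mm wide, its top 83 mm above the bench; the tabs sweep past inside it
- oil_bottle: bystander: small amber immersion-oil bottle with black cap, 32 mm across, 75 mm tall, beside the lamp unit; origin at the middle of its underside
- slide_box: bystander: open cardboard slide box with dividers, 150 x 90 mm, 45 mm tall, beside the lamp unit; origin at the middle of its underside
- beaker: bystander: glass beaker, 68 mm across, 90 mm tall; origin at the middle of its underside
- reagent_bottle: bystander: white bottle with red cap, 48 mm across, 110 mm tall; origin at the middle of its underside
- petri_dish: bystander: clear closed dish, 90 mm across, 16 mm tall; origin at the middle of its underside
- staining_jar: bystander: white ceramic jar, 60 mm across, 75 mm tall; origin at the middle of its underside

How it is judged:
At the end, for the whole second after the job is handed in: The wheel rests with the green tab's outer end within 10 mm sideways of the pointer's line (about 7 degrees), the lamp unit's pointer is within 20 mm of where it started, and every bystander is within 25 mm of where it stood (y of green_tab in the frame of lamp between -0.01 and 0.01 m and x of green_tab in the frame of lamp below 0 m and velocity of joint filter_wheel between -0.05 and 0.05 rad/s and distance of pointer from where it was at the start of the episode below 0.02 m and distance of each of oil_bottle, slide_box, beaker, reagent_bottle, petri_dish, staining_jar from where it was at the start of the episode below 0.025 m); the robot touches nothing.
It fails at once if the lamp unit is lifted off the bench (height (world z) of lamp above 0.008 m).
It fails at once if the lamp unit is shifted or turned: its pointer moves more than 20 mm (distance of pointer from where it was at the start of the episode above 0.02 m).
It fails at once if the wheel or lamp unit is gripped or shoved hard (more than 25 N from the fingers) (contact force between the fingers and lamp above 25 N).
It fails at once if a bystander is lifted, carried or knocked more than 25 mm from its place (distance of any of oil_bottle, slide_box, beaker, reagent_bottle, petri_dish, staining_jar from where it was at the start of the episode above 0.025 m).
It fails at once if a bystander is knocked over (angle between any of oil_bottle, slide_box, beaker, reagent_bottle, petri_dish, staining_jar's own z axis and vertical above 0.6 rad).
It also fails if it takes over 45 s, if anything falls off the work surface, if the arm or the gripper's body presses on something with over 40 N, if the wrist force passes 120 N, or if a joint passes its speed limit or range.

## Working session

There is one attempt and no reset: what is moved stays moved. The work goes in short steps, Python scripts to look and compute and a tool call to move; the robot and the scene stay as the last step left them, time stands still between calls to the robot, and variables do not carry over. Pictures are saved under pics/ and viewed, at most 10 in all, crops included, and the job is handed in when it is done.

Besides the shell and the picture viewer there is one more tool, called after "Emit:" in YAML: its name, and indented under it one key for each argument. send_rows: Moves the arm, as the interface text tells. Its arguments: {"type":"object","properties":{"moves":{"type":"array"},"jaw":{"type":"number"}},"required":["moves"]}

```bash
mkdir -p pics; python3 - <<'E'
from rig import *
import cv2,numpy as np,pickle
s=read_state();print(s)
print(hold_point_z)
d={}
for n in("scene","side"):
    i=get_image(n);d[n]=i;cv2.imwrite(f"pics/{n}0.png",i["frame"][:,:,::-1]);print(n,i["fx"],i["cx"],i["cy"],np.round(i["world_to_cam"],3).tolist())
pickle.dump(d,open("d0.pkl","wb"))
E
```

```text
{'clock': 0.0, 'joints': array([-1.22661561e+00,  4.80854041e-01,  1.59684693e+00,  2.62783515e-06,
        1.06511698e+00, -4.66162298e-02]), 'qd': array([-0.00015309, -0.00057671, -0.00094627,  0.00134386,  0.00125535,
        0.0009047 ]), 'effort': array([ 1.39730560e-03, -9.50625086e+01, -4.30186272e+01,  3.89320385e-04,
        1.25777564e-02, -3.71381850e-05]), 'ee_pos': array([ 0.24747498, -0.60060734,  0.23066803]), 'orientation': array([-6.06049739e-04,  9.80970320e-01,  1.94156780e-01, -8.96787983e-05]), 'ft_force': array([-0.27624485,  0.86480545, -0.27888529]), 'moment': array([ 0.00283768,  0.02040177, -0.00405572]), 'grip_force': 0.0, 'width': 0.08525490990986369}
0.0187
scene 545.0949324867498 318.92217688142864 241.6936418325661 [[0.797, 0.604, -0.006, -0.46], [0.522, -0.693, -0.498, -0.262], [-0.305, 0.393, -0.867, 1.716], [0.0, 0.0, 0.0, 1.0]]
side 533.3471931053889 318.1311896169178 243.7235385638041 [[-0.8, -0.599, -0.02, 0.45], [-0.321, 0.456, -0.83, 0.273], [0.506, -0.658, -0.558, 0.902], [0.0, 0.0, 0.0, 1.0]]
```

View pics/scene0.png

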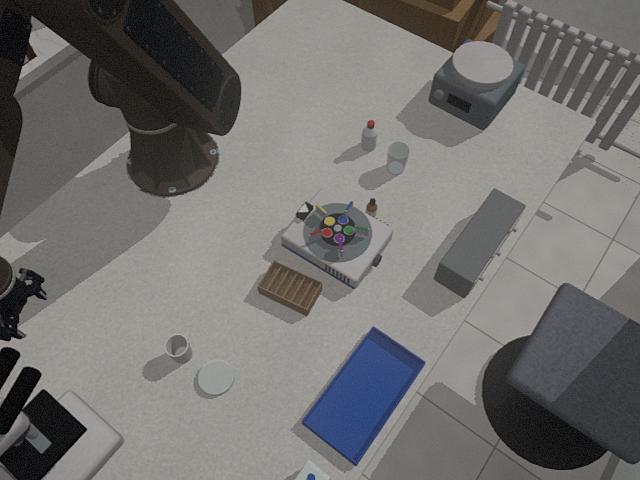

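View pics/side0.png

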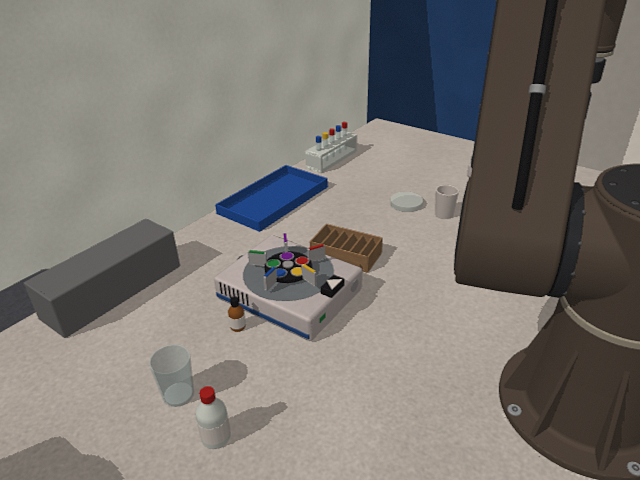

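The scene view shows the wheel around (338,229), with the pointer at (305,210), yellow tab (320,208), red (315,233), purple (341,250), green (363,230) and blue (350,206). The side view agrees, with the wheel around (288,266) and the pointer around (332,286).

```bash
cat > h.py <<'E'
import numpy as np,cv2
def ray(i,u,v,z):
    W=i["world_to_cam"];R,t=W[:3,:3],W[:3,3];c=-R.T@t
    d=R.T@np.array([(u-i["cx"])/i["fx"],(v-i["cy"])/i["fy"],1.]);return c+d*(z-c[2])/d[2]
H=dict(green=(50,80),blue=(105,125),yellow=(20,32),red=(-5,5),purple=(132,160))
def blobs(i,box,smin=110,vmin=60):
    x0,x1,y0,y1=box;h=cv2.cvtColor(i["frame"],cv2.COLOR_RGB2HSV)[y0:y1,x0:x1].astype(int)
    hh=h[...,0]
    for n,(a,b) in H.items():
        q=np.where(hh>150,hh-180,hh) if a<0 else hh
        m=((q>=a)&(q<=b)&(h[...,1]>smin)&(h[...,2]>vmin)).astype(np.uint8)
        k,l,st,ce=cv2.connectedComponentsWithStats(m)
        for j in range(1,k):
            if st[j,4]>=8: yield n,st[j,4],ce[j]+[x0,y0],st[j,:4]
E
python3 - <<'E'
import pickle;from h import *
d=pickle.load(open("d0.pkl","rb"))
for n,b in(("scene",(295,375,195,262)),("side",(235,345,228,300))):
    i=d[n]
    for c,a,p,s in blobs(i,b): print(n,c,a,p.round(1),s[2:],ray(i,*p,.083)[:2].round(4),ray(i,*p,.108)[:2].round(4))
    x0,x1,y0,y1=b
    cv2.imwrite(f"pics/{n}c.png",cv2.resize(i["frame"][y0:y1,x0:x1,::-1],None,fx=7,fy=7,interpolation=2)[:600,:800])
a=cv2.imread("pics/sidec.png");e=cv2.imread("pics/scenec.png");print(a.shape,e.shape)
E
```

```text
scene green 9 [346.4 230. ] [4 7] [0.6169 0.0728] [0.6249 0.06  ]
scene blue 17 [348.8 205.5] [7 8] [0.5754 0.1418] [0.5843 0.1276]
scene blue 44 [342.8 219.3] [8 7] [0.5887 0.0947] [0.5973 0.0815]
scene yellow 22 [321.  208.3] [9 8] [0.5187 0.0875] [0.5287 0.0744]
scene yellow 53 [329.2 220.5] [9 8] [0.561  0.0691] [0.5702 0.0564]
scene red 53 [326.5 231.9] [8 8] [0.5771 0.0352] [0.586  0.0232]
scene red 28 [315.2 231.7] [11  6] [0.5522 0.0174] [0.5615 0.0057]
scene purple 65 [339.2 239.6] [ 8 16] [0.6188 0.0365] [0.6268 0.0244]
side green 29 [255.9 251.9] [15  3] [0.6773 0.0683] [0.6512 0.0939]
side green 58 [272.8 262.7] [11  7] [0.6212 0.0775] [0.5972 0.1027]
side blue 27 [258.4 228.8] [13  4] [ 0.736  -0.0044] [0.7076 0.0239]
side blue 43 [269.6 271.1] [12 10] [0.6074 0.1035] [0.5839 0.1278]
side blue 57 [280.4 272.2] [9 8] [0.5868 0.0936] [0.5641 0.1181]
side yellow 50 [308.  267.8] [13  9] [0.55  0.049] [0.5287 0.0753]
side yellow 66 [296.7 270.6] [10  8] [0.563 0.07 ] [0.5412 0.0955]
side red 41 [315.9 246.5] [15  6] [ 0.5836 -0.0228] [0.561  0.0062]
side red 73 [301.7 260. ] [13  7] [0.5777 0.0347] [0.5553 0.0616]
side purple 19 [284.7 237.9] [3 8] [ 0.6615 -0.01  ] [0.636  0.0186]
side purple 63 [286.4 255.2] [12  7] [0.6153 0.04  ] [0.5916 0.0666]
(504, 770, 3) (469, 560, 3)
```

View pics/scenec.png

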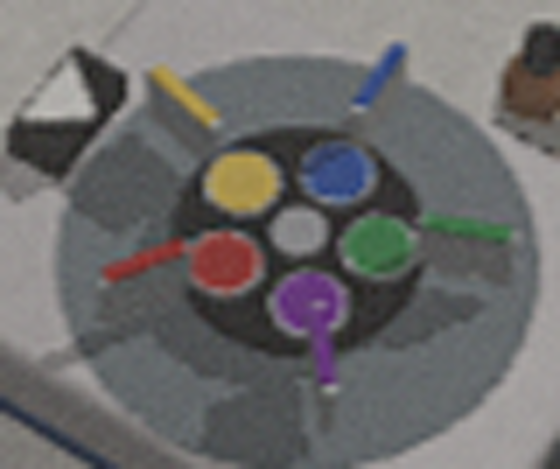

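View pics/sidec.png

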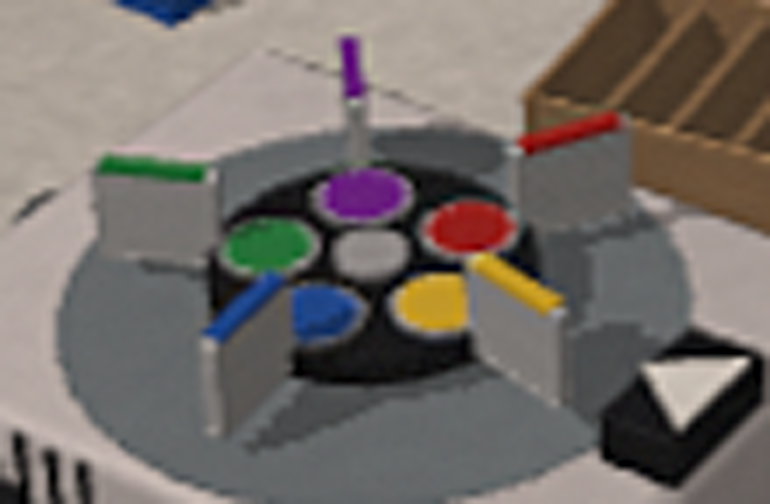

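Both crops are clear. In the scene crop the arrow tip is at (98,115), i.e. full-image (309,211.4). In the side crop it is at (640,360), i.e. (326.4,279.4). The green tab lies opposite the pointer.

```bash
python3 - <<'E'
import pickle;from h import *
d=pickle.load(open("d0.pkl","rb"))
# filter centres (angles = g+72k), fit centre from red,yellow,blue,purple,green
P=dict(scene=(295,195,[(98,115),(70,55),(25,118)]),side=(235,228,[(640,360),(750,360),(685,425)]))
C=np.array([.5925,.0640])
for n,(x,y,ps) in P.items():
    w=np.array([ray(d[n],x+a/7,y+b/7,.084)[:2] for a,b in ps]);print(n,w.round(4).tolist())
    t=w[0]-C;print("tip r,ang",np.hypot(*t),np.degrees(np.arctan2(t[1],t[0]))%360)
    m=w[1:].mean(0)-C;print("base r,ang",np.hypot(*m),np.degrees(np.arctan2(m[1],m[0]))%360,"width",np.hypot(*(w[1]-w[2])))
T=dict(blue=((.5843,.1276),(.5839,.1278)),yellow=((.5287,.0744),(.5287,.0753)),red=((.5615,.0057),(.5610,.0062)),green=((.6512,.0939),),purple=((.636,.0186),))
c=np.mean([np.mean(v,0) for v in T.values()],0);print("C from tabs",c)
for k,(n,v) in enumerate([(n,T[n]) for n in("green","blue","yellow","red","purple")]):
    t=np.mean(v,0)-c;print(n,np.hypot(*t).round(4),(np.degrees(np.arctan2(t[1],t[0]))-72*k)%360)
# block of tool travel
yaw=np.radians(22.4);X=np.array([np.cos(yaw),np.sin(yaw)]);Y=np.array([np.sin(yaw),-np.cos(yaw)])
for a in(-10,-14):
    g=c+.068*np.array([np.cos(np.radians(a)),np.sin(np.radians(a))]);dd=g-[.2475,-.6006];print(a,g,dd@X,dd@Y)
E
```

```text
scene [[0.4989, 0.0586], [0.4724, 0.0745], [0.4766, 0.0401]]
tip r,ang 0.09374827303111204 183.2937556264526
base r,ang 0.11816076242294088 183.2489276832889 width 0.03469541931374565
side [[0.495, 0.0597], [0.4694, 0.0415], [0.4674, 0.0763]]
tip r,ang 0.09756047095415528 182.54918037274817
base r,ang 0.12417965108764589 182.36102144642754 width 0.0348367089494373
C from tabs [0.59225 0.0642 ]
green 0.066 26.739732890466588
blue 0.064 25.313725973950554
yellow 0.0644 26.48651433362673
red 0.066 25.978590188582302
purple 0.0632 25.813855075932793
-10 [0.65921693 0.05239192] 0.6294871302196443 -0.4468279688401371
-14 [0.65823011 0.04774931] 0.6268056095057094 -0.4429117066096572
```

Emit:
send_rows:
  moves:
    - [[0.04,-0.028,0],0]
    - [[0.04,-0.028,0],0]
    - [[0.04,-0.028,0],0]
    - [[0.04,-0.028,0],0]
    - [[0.04,-0.028,0],0]
    - [[0.04,-0.028,0],0]
    - [[0.04,-0.028,0],0]
    - [[0.04,-0.028,0],0]
    - [[0.04,-0.028,0],0]
    - [[0.04,-0.028,0],0]
    - [[0.04,-0.028,0],0]
    - [[0.04,-0.028,0],0]
  jaw: 0

```text
clock: 1.3
ee_pos: [0.5641, -0.1055, 0.2312]
orientation: [-0.0, 0.981, 0.194, -0.0]
ft_force: [0.1, -0.4, 1.0]
width: 0.0001
grip_force: 0.0
```

Emit:
send_rows:
  moves:
    - [[0.04,-0.028,0],0]
    - [[0.04,-0.028,0],0]
    - [[0.04,-0.028,0],0]
    - [[0.027,-0.024,0],0]
    - [[0,0,0],8]
    - [[0,0,0],8]
    - [[0,0,0],8]
    - [[0,0,0],8]
    - [[0,0,0],0]
    - [[0,0,0],0]

```text
clock: 2.3
ee_pos: [0.6581, 0.0484, 0.2311]
orientation: [0.0, 0.997, -0.082, -0.0]
ft_force: [0.3, 0.1, -0.8]
width: -0.0003
grip_force: 0.0
```

```bash
cat > tool.py <<'E'
from rig import *
import numpy as np
C=np.array([.59225,.0642])
s=read_state();p=s["ee_pos"];w,x,y,z=s["orientation"]
yaw=np.arctan2(2*(x*y+w*z),1-2*(y*y+z*z));r=p[:2]-C
X=np.array([np.cos(yaw),np.sin(yaw)]);Y=np.array([X[1],-X[0]])
print("t",s["clock"],"p",p.round(4),"yaw",np.degrees(yaw).round(1),"r",np.hypot(*r).round(4),"ang",np.degrees(np.arctan2(r[1],r[0])).round(1),"radial comps in tool",(r@X).round(4),(r@Y).round(4),"F",s["ft_force"].round(1),"w",s["width"],s["joints"].round(2))
E
python3 tool.py; python3 - <<'E'
from rig import *;import cv2
i=get_image("wrist");cv2.imwrite("pics/w1.png",i["frame"][:,:,::-1])
E
```

```text
t 2.3 p [0.6581 0.0484 0.2311] yaw -9.4 r 0.0677 ang -13.5 radial comps in tool 0.0675 0.0049 F [ 0.3  0.1 -0.8] w -0.00025544233016749874 [0.03 0.49 1.57 0.   1.08 1.76]
```

View pics/w1.png

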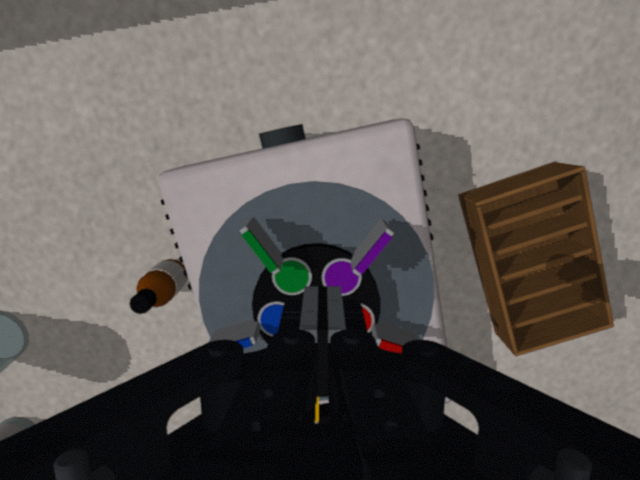

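The wrist view shows the closed fingertips (~(322,310)) standing freely in the gap between the green tab (260,248) and the purple tab (375,250).

Emit:
send_rows:
  moves:
    - [[0,-0.005,0.03],0]
    - [[0,0,0.04],0]
    - [[0,0,0.04],0]
    - [[0,0,0.02],0]
    - [[0,0,0.011],0]
    - [[0,0,0],0]
    - [[0,0,0],0]

```text
clock: 3.05
ee_pos: [0.6598, 0.0533, 0.0913]
orientation: [-0.0, 0.997, -0.083, 0.001]
ft_force: [0.7, -0.4, 0.5]
width: 0.0001
grip_force: 0.0
```

Emit:
send_rows:
  moves:
    - [[-0.0004,-0.0071,0],-6]
    - [[-0.0004,-0.0071,0],-6]
    - [[-0.0004,-0.0071,0],-6]
    - [[-0.0004,-0.0071,0],-6]
    - [[-0.0004,-0.0071,0],-6]
    - [[-0.0004,-0.0071,0],-6]

```text
clock: 3.65
ee_pos: [0.6541, 0.095, 0.0923]
orientation: [0.0, 0.973, 0.231, 0.002]
ft_force: [1.7, -1.3, 0.0]
width: -0.0003
grip_force: 1.1
```

```bash
python3 tool.py
```

```text
t 3.65 p [0.6541 0.095  0.0923] yaw 26.7 r 0.0691 ang 26.5 radial comps in tool 0.0691 0.0002 F [ 1.7 -1.3  0. ] w -0.0002662768299651281 [ 0.1   0.65  1.69 -0.    0.81  1.2 ]
```

Emit:
send_rows:
  moves:
    - [[-0.0004,-0.0071,0],-6]
    - [[-0.0004,-0.0071,0],-6]
    - [[-0.0004,-0.0071,0],-6]
    - [[-0.0004,-0.0071,0],-6]
    - [[-0.0004,-0.0071,0],-6]
    - [[-0.0004,-0.0071,0],-6]
    - [[-0.0004,-0.0071,0],-6]
    - [[-0.0004,-0.0071,0],-6]
    - [[-0.0004,-0.0071,0],-6]
    - [[-0.0004,-0.0071,0],-6]

```text
clock: 4.65
ee_pos: [0.5976, 0.1328, 0.0924]
orientation: [0.001, 0.727, 0.686, 0.002]
ft_force: [2.1, 0.9, 0.2]
width: 0.0001
grip_force: 1.1
```

```bash
cat > look.py <<'E'
import sys;from h import *;from rig import *
C=np.array([.59225,.0642])
for n,b in(("scene",(295,375,195,262)),("side",(235,345,228,300))):
    i=get_image(n);x0,x1,y0,y1=b
    cv2.imwrite(f"pics/{n}{sys.argv[1]}.png",cv2.resize(i["frame"][y0:y1,x0:x1,::-1],None,fx=7,fy=7,interpolation=2))
    for c,a,p,s in blobs(i,b):
        k=list(H).index(c)
        for z in(.083,.108):
            t=ray(i,*p,z)[:2]-C;r=np.hypot(*t)
            if abs(r-(.032 if z<.1 else .066))<.006: print(n,c,a,z,r.round(4),"green angle",((np.degrees(np.arctan2(t[1],t[0]))-72*k)%360).round(1))
E
python3 tool.py;python3 look.py 2
```

```text
t 4.65 p [0.5976 0.1328 0.0924] yaw 86.7 r 0.0688 ang 85.6 radial comps in tool 0.0688 0.0013 F [2.1 0.9 0.2] w 0.00010671628361494234 [0.17 0.59 1.81 0.   0.74 0.23]
scene blue 14 0.108 0.0656 green angle 101.8
scene blue 44 0.083 0.031 green angle 101.9
scene yellow 27 0.108 0.0668 green angle 101.1
scene yellow 51 0.083 0.0323 green angle 101.5
scene purple 51 0.083 0.0315 green angle 99.5
scene purple 22 0.108 0.0664 green angle 99.2
side green 38 0.108 0.0665 green angle 101.0
side green 49 0.083 0.0295 green angle 104.9
side green 49 0.108 0.0612 green angle 119.6
side blue 41 0.108 0.0659 green angle 101.8
side blue 62 0.083 0.03 green angle 100.7
side yellow 44 0.108 0.0665 green angle 101.4
side yellow 75 0.083 0.0327 green angle 103.1
side red 22 0.108 0.0666 green angle 101.5
side red 55 0.083 0.0319 green angle 97.7
side purple 31 0.083 0.027 green angle 105.2
```

Emit:
send_rows:
  moves:
    - [[-0.0004,-0.0071,0],-6]
    - [[-0.0004,-0.0071,0],-6]
    - [[-0.0004,-0.0071,0],-6]
    - [[-0.0004,-0.0071,0],-6]
    - [[-0.0004,-0.0071,0],-6]
    - [[-0.0004,-0.0071,0],-6]
    - [[-0.0004,-0.0071,0],-6]
    - [[-0.0004,-0.0071,0],-6]
    - [[-0.0004,-0.0071,0],-6]
    - [[-0.0004,-0.0071,0],-6]
    - [[-0.0002,-0.0048,0],-4]
    - [[-0.0002,-0.0048,0],-4]

```text
clock: 5.95
ee_pos: [0.5315, 0.0933, 0.0914]
orientation: [0.001, 0.222, 0.975, 0.0]
ft_force: [-1.0, 2.1, 0.2]
width: 0.0
grip_force: 1.1
```

Emit:
send_rows:
  moves:
    - [[-0.0002,-0.0036,0],-3]
    - [[-0.0002,-0.0036,0],-3]
    - [[-0.0001,-0.0024,0],-2]
    - [[0,0,0],0]
    - [[0,0,0],0]

```text
clock: 6.45
ee_pos: [0.5281, 0.0844, 0.091]
orientation: [0.001, 0.155, 0.988, 0.0]
ft_force: [-0.3, 0.2, 1.1]
width: 0.0001
grip_force: 0.0
```

```bash
python3 tool.py;python3 look.py 3
```

```text
t 6.45 p [0.5281 0.0844 0.091 ] yaw 162.2 r 0.0672 ang 162.6 radial comps in tool 0.0672 -0.0004 F [-0.3  0.2  1.1] w 0.00011246237470558935 [ 0.1   0.51  1.99 -0.    0.64 -1.16]
scene green 37 0.083 0.0311 green angle 180.1
scene blue 50 0.083 0.0327 green angle 179.7
scene blue 26 0.108 0.0667 green angle 178.6
scene red 25 0.108 0.0646 green angle 176.3
scene red 54 0.083 0.0314 green angle 176.5
scene purple 14 0.108 0.0636 green angle 178.0
scene purple 48 0.083 0.0306 green angle 176.9
side green 24 0.083 0.0278 green angle 168.9
side yellow 27 0.108 0.0652 green angle 178.1
side yellow 19 0.083 0.029 green angle 191.2
side red 41 0.108 0.0661 green angle 177.9
side red 75 0.083 0.032 green angle 175.9
side purple 45 0.108 0.0654 green angle 177.7
side purple 51 0.083 0.0294 green angle 182.6
side purple 51 0.108 0.0617 green angle 194.2
```

View pics/side3.png

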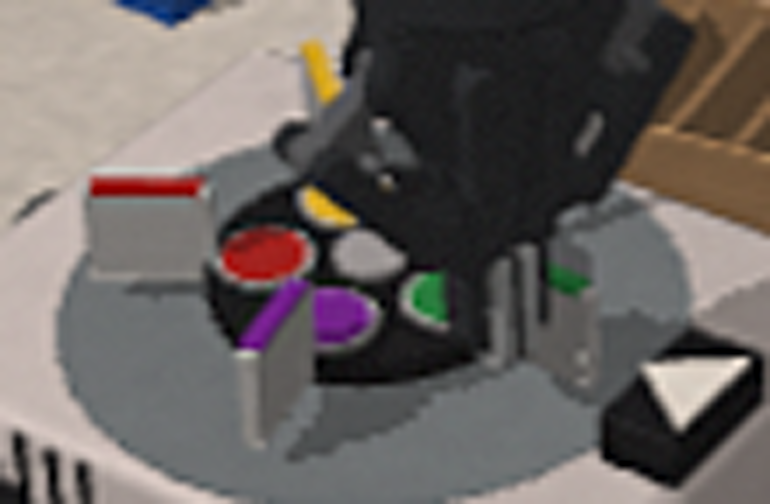

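The side crop shows the green tab (570,280) just short of the pointer line, with the fingers behind it. Green reads about 178°, the target is about 183°, and the lamp hasn't moved.

Emit:
send_rows:
  moves:
    - [[-0.0001,-0.0024,0],-2]
    - [[-0.0001,-0.0024,0],-2]
    - [[0,-0.0012,0],-1]
    - [[0,0,0],0]
    - [[0,0,0],0]

```text
clock: 7.05
ee_pos: [0.526, 0.0786, 0.0904]
orientation: [0.0, 0.11, 0.994, 0.0]
ft_force: [0.3, 1.1, 0.5]
width: -0.0
grip_force: 0.4
```

Emit:
send_rows:
  moves:
    - [[0,0.004,0],0]
    - [[0,0.008,0],0]
    - [[0,0,-0.03],0]
    - [[0,0,-0.04],0]
    - [[0,0,-0.04],0]
    - [[0,0.05,-0.03],0]
    - [[0,0.05,0],0]
    - [[0,0.05,0],0]
    - [[0,0.05,0],0]
    - [[0,0,0],0]

```text
clock: 8.05
ee_pos: [0.5712, 0.2846, 0.2259]
orientation: [0.001, 0.108, 0.994, 0.001]
ft_force: [0.6, 0.3, 0.2]
width: 0.0
grip_force: 0.0
```

```bash
python3 tool.py;python3 look.py 4
```

```text
t 8.05 p [0.5712 0.2846 0.2259] yaw 167.6 r 0.2215 ang 95.5 radial comps in tool 0.0679 0.2108 F [0.6 0.3 0.2] w 2.324660534380086e-05 [ 0.41  0.47  1.63  0.    1.04 -0.94]
scene green 22 0.083 0.0314 green angle 188.9
scene blue 49 0.083 0.0321 green angle 184.3
scene blue 26 0.108 0.0663 green angle 183.4
scene red 22 0.108 0.0659 green angle 181.4
scene red 54 0.083 0.0315 green angle 181.6
scene purple 15 0.108 0.0628 green angle 182.8
scene purple 44 0.083 0.0312 green angle 182.3
side green 40 0.108 0.0646 green angle 183.4
side green 64 0.083 0.0309 green angle 184.3
side blue 34 0.108 0.0672 green angle 182.9
side blue 65 0.083 0.0332 green angle 185.3
side yellow 29 0.108 0.0667 green angle 182.9
side yellow 67 0.083 0.033 green angle 182.5
side red 43 0.108 0.0662 green angle 183.6
side red 76 0.083 0.0319 green angle 179.7
side purple 43 0.083 0.0361 green angle 161.3
side purple 43 0.108 0.0645 green angle 182.4
side purple 44 0.083 0.03 green angle 190.6
side purple 44 0.108 0.0628 green angle 197.7
```

View pics/side4.png

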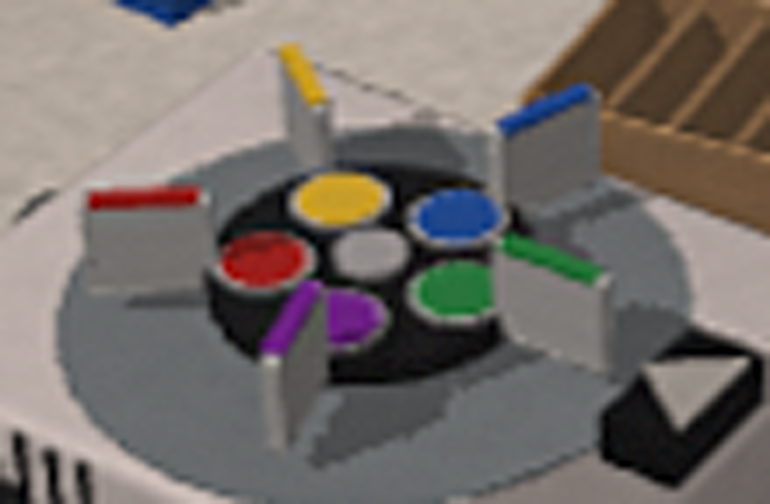

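View pics/scene4.png

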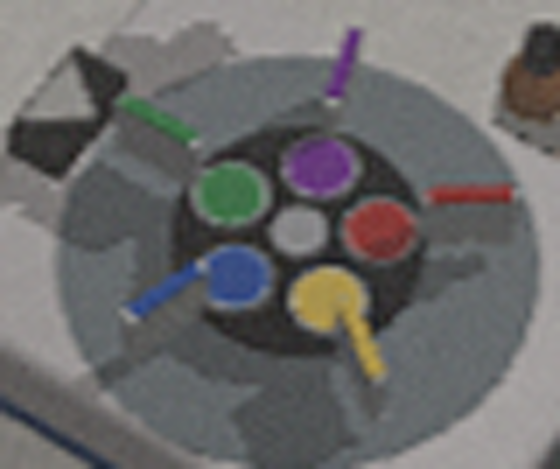

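Both views show the green tab lined up with the arrowhead: about (600,275) against (640,360) in the side crop, and (125,102) against (98,115) in the scene crop. It reads about 183°, the pointer is about 183°, and the lamp and its neighbours have not moved. I'm handing the job in.

```bash
python3 -c "
from rig import *
print(job_done())"
```

```text
the job is handed in; nothing more can be done
None
```

The filter wheel is set to green: the last camera views put the green tab at about 183°, matching the pointer, with the lamp unit and bystanders showing no visible shift; the job is handed in, but no verdict was returned.

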